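# Screw the lid of a storage jar down to snug

### The arm

A 6-joint arm with a two-finger parallel gripper is mounted at the origin on a cart in front of the work surface, level with it; the furniture and walls round the work are solid. World frame = base frame: x ahead of the robot, y to its left, z up, the work surface at z = 0. Lengths are in m, angles in rad, forces in N, time in s.
With the tool pointing down it reaches from about 0.35 to 0.975 m from the base axis. Payload 4.9 kg.
Tool frame: the origin (TCP) lies at the very end of the fingers, on their centre line; the grasp point (between the pads) lies 19 mm behind it (ctrl.grasp_offset is the distance from the TCP to the grasp point, in m); z points along the fingers, y is the line along which they close (so a half turn about z gives the same grasp; the last joint's range is limited). The gripper opens to 85 mm and grips with 20 to 120 N. Pads are 22 mm wide; open, the fingers measure 114 mm over their backs; the gripper's body (76 mm by 85 mm) begins 54 mm behind the grasp point. The pads swing forward as they close: fully open they stand 13 mm farther back than shut.
Start: joints at [1.063, 0.053, 1.613, -0, 1.476, -0.119], TCP at [0.237, 0.578, 0.231] pointing down, gripper open.
Joint ranges: [-3.01, 3.01], [-1.01, 2.22], [0.06, 2.58], [-1.02, 4.17], [0.09, 2.62], [-3.14, 3.14]. Speed limits (rad/s): [2.57, 2.57, 3.14, 3.14, 3.14, 3.14].

### API

Orientations are given as a rotation vector (axis times angle).
In Python, from station import ctrl, optics gives the robot as it stands.
- The arm moves only by the shell command python3 -m handwheel 'ROWS' [OPENING] [FORCE]. ROWS is JSON, a list of rows, each an object of numbers: "tx", "ty", "tz": the shift along the tool's x, y, z in mm; "roll": the turn about the tool's z in rad. A call has 1 to 12 rows; each row shifts and turns the commanded pose from where the row before left it, along the tool's axes as they then stand; what a row does not reach is not made up. A row lasts 1/12 s, in which the tool goes at most 41.7 mm and 7.16 degrees, less where a joint would pass 70% of its speed; a pose out of reach is approached as far as the arm can. A call with a gripper value outside its range is refused whole. OPENING is the finger opening in mm, from 0 to 85.4, set as the call begins (- or left out, the last holds). The fingers move at their own pace and stop on an object; FORCE is the grip in N (left out, the last holds). Time passes only in rows, so rows that do not move let the fingers close. It gives the time, the measured TCP pose, the force, the opening and the grip force at its end, in the units of the state.
- ctrl.get_obs(): the state, without advancing time (a new reading comes with each control period).
- optics.get_image(name): name is "scene" or "side" or "wrist"; returns (picture, depth): 400x640x3 uint8, red, green, blue; 400x640 float32, m along the optical axis (not along the pixel's ray), 0 where there is no reading.
- optics.camera_params(name): a dict with "mtx" (3x3 intrinsics, pixels), "extrinsics" (4x4, takes a point from camera to world coordinates); the wrist camera has in their place "tool_from_camera" (4x4, takes a point from camera to tool coordinates, whose origin is the TCP and whose axes are the flange's). Camera axes: x right, y down, z forward; pixel columns grow to the right and rows downward; lengths in m; the calibration is good to about 2 mm. A picture is of the moment at which its call begins: read the wrist's pose just before it. camera_params takes no time and is no camera call.
- ctrl.finish_job(): hands the job in; it is judged then, once.
The state is a dict: "t": time; "q": joint angles; "dq": joint speeds; "effort": joint torques, N m; "tool_pos": TCP position; "tool_rot": TCP orientation; "contact_force": force on the tool from outside, world axes, zero at the start; "wrist_torque": the same for the moment, N m; "opening": finger opening in m; "grip_force": force on a finger pad.
Only numpy, scipy, OpenCV 4.12 (cv2) and the standard library are available. Lean on these libraries where they do the work, as an engineer would, in place of code of your own. Each camera call takes 0.05 s, during which the arm holds its last target. There are 200 camera calls.

### The job

One of the two blue stoneware jars in the wooden rack has been left open. Put the steel lid that lies on the worktop squarely on it and screw it down clockwise until it is snug on the red rubber seal: firmly closed, but not overtightened, because that crushes the seal. Then let go, and leave the other things on the worktop where they are.

Things in the scene. Friction and masses are not known exactly. Their poses are not given: they have to be found in the camera images.
- lid: Loose steel twist lid, right way up on the worktop: 65 mm across its ribs (66 mm over the bead at its lower edge), 23 mm high, about 120 g. Origin: centre of the skirt's lower edge, z up along its axis; top face at z = 23 mm. Grasp it across the ribs from above, over its full height. Clockwise seen from above tightens it.
- lid_lugs (a point): Centre of the ring of four lugs inside the lid, 6 mm above its lower edge. The skirt is hollow (59 mm inside, 19 mm deep); the lugs, 90 degrees apart, 3.5 mm thick, stand 5 mm inward and leave 48.8 mm free between them. The lid has no front: any lug may enter any gap of the thread.
- jar: The open blue stoneware jar. Square body 74 x 74 mm in a square well of the rack, so it cannot turn; jar and rack do not move. Origin: centre of its underside, 22 mm above the worktop; x, y along its sides, z up. Body top at 88 mm, sloping shoulder up to 99 mm, then a round neck 45.6 mm in diameter, tapering over its last 4.5 mm to 41.4 mm at the rim, at 122 mm.
- jar_mouth (a point): Centre of the open jar's rim, 122 mm above its origin, 144 mm above the worktop, z up. With the lid resting on the free seal the lid's edge is 14.5 mm below this point and its top face 8.5 mm above it; with its lugs still on top of the thread ridges the lid rests up to 8.3 mm higher.
- jar_thread (a point): Thread, 7 mm below the rim: four slanting ridges round the neck, 54.4 mm over them, 64 degrees long, 26 degree gaps. Where they begin varies, whatever the jar's pose: feel for it. Turned clockwise under about 5 N, the lugs drop through the gaps within 64 degrees (if held up, they strike a ridge: back off, press), then run under the ridges, which draw the lid down 6 mm per radian.
- seal: Red rubber ring on the open rim, 42 mm across, 4.5 mm high; origin: centre of its underside. Gives 1 mm per 10 N. 15 to 50 degrees after the drop the lid squeezes it and the turning moment climbs. Snug: 0.3 to 0.5 N m while turning, 0.16 to 0.24 N m read at rest between small turns; 8 to 28 N on the seal; it stays so. Over 36 N, screwed or pushed, crushes it. Let the hand follow the lid down.
- rack: Fixed wooden rack block on feet, 116 x 256 mm, 36 mm high, with two square wells 130 mm apart along its y; origin: centre of its underside. Steel loop handles at both ends add 15 mm to its length on each side.
- jar_shut: The other blue jar in the rack, same size, its steel lid already closed, lid top 152 mm above the worktop; fixed; origin: centre of its underside. Which well it is in changes.
- spice_box: Bystander: round white lidded tin, 62 mm across, 25 mm high; loose; origin: centre of its underside.
- timer: Bystander: round dark grey kitchen timer, 60 mm across, 25 mm high; loose; origin: centre of its underside.
- match_tin: Bystander: flat black hinged tin, 50 x 54 mm, 21 mm high; loose; origin: centre of its underside.
- teaspoon: Bystander: teaspoon with a black handle, 130 x 26 mm, 11 mm high, lying flat; loose; origin: centre of its underside.
- cake_fork: Bystander: small fork with a black handle, 145 x 20 mm, 11 mm high, lying flat; loose; origin: centre of its underside.
Not all that is in view belongs to the job. Leave any turquoise look-alike of the lid alone.

How it is judged:
By the outcome, as a careful person would: the job done as asked, in the order asked, and still so for the second after the job is handed in, with the robot touching nothing.
It also fails if it takes over 61 s, if anything falls off the work surface, if the arm or the gripper's body presses on something with over 40 N, if the wrist force passes 120 N, or if a joint passes its speed limit or range.

## Working session

There is one attempt and no reset: what is moved stays moved. The work goes in short steps, Python scripts to look and compute and a shell command to move; the robot and the scene stay as the last step left them, time stands still between calls to the robot, and variables do not carry over. Pictures are saved under pics/ and viewed, at most 10 in all, crops included, and the job is handed in when it is done.

```bash
ls; mkdir -p pics; python3 - <<'E'
from station import ctrl, optics
import cv2, numpy as np
o=ctrl.get_obs(); print(o)
for n in ("scene","wrist"):
    im,d=optics.get_image(n); cv2.imwrite(f"pics/{n}0.png",im[:,:,::-1]); np.savez(f"pics/{n}0.npz",im=im,d=d)
    print(n,optics.camera_params(n))
print(ctrl.grasp_offset)
E
```

```text
pics
{'t': 0.0, 'q': array([ 1.06304929e+00,  5.33871202e-02,  1.61430196e+00, -9.48711112e-06,
        1.47603876e+00, -1.18969948e-01]), 'dq': array([-0.00090848, -0.00014019, -0.00107275,  0.00226259, -0.00024785,
       -0.00053437]), 'effort': array([-1.26541134e-03, -3.93674612e+01, -3.70178461e+01, -1.97927429e-04,
        7.06337829e-03,  1.52291909e-05]), 'tool_pos': array([0.23658304, 0.57780329, 0.23003953]), 'tool_rot': array([-0.60672375, -3.0817855 ,  0.00319453]), 'contact_force': array([ 0.21179717, -0.12018438, -0.28277334]), 'wrist_torque': array([-0.03508239, -0.00763971,  0.03177544]), 'grip_force': 0.0, 'opening': 0.08529050195407072}
scene {'mtx': array([[385.4081707 ,   0.        , 318.97974885],
       [  0.        , 385.4081707 , 201.58402531],
       [  0.        ,   0.        ,   1.        ]]), 'extrinsics': array([[ 0.74963203, -0.51880443,  0.4109669 , -0.0153993 ],
       [-0.66161242, -0.57059022,  0.48651393, -0.77555653],
       [-0.01791189, -0.63660723, -0.77098016,  1.23706818],
       [ 0.        ,  0.        ,  0.        ,  1.        ]])}
wrist {'mtx': array([[297.35248628,   0.        , 320.95212359],
       [  0.        , 297.35248628, 195.54607479],
       [  0.        ,   0.        ,   1.        ]]), 'tool_from_camera': array([[-4.29744994e-05, -9.54385255e-01, -2.98577935e-01,
         7.69617261e-02],
       [ 9.99999943e-01,  5.93046412e-05, -3.33494075e-04,
         2.05330532e-04],
       [ 3.35988885e-04, -2.98577932e-01,  9.54385198e-01,
        -1.42533298e-01],
       [ 0.00000000e+00,  0.00000000e+00,  0.00000000e+00,
         1.00000000e+00]])}
0.0187
```

View pics/scene0.png

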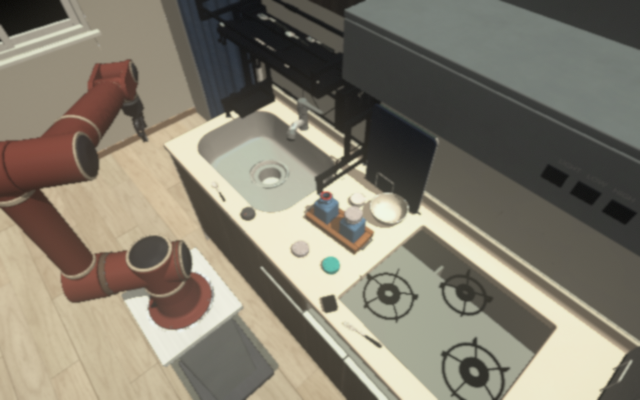

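View pics/wrist0.png

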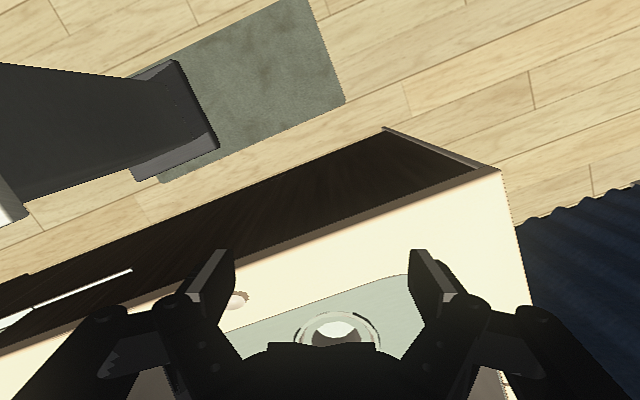

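The scene shows: steel/greyish disc at (300,248), a pale disc at (358,200) behind the rack by the bowl, a turquoise disc (331,265), a dark timer (248,213), and a black tin (329,303). The open jar with the red seal is at (327,203), the shut one at (352,220). The wrist view shows the sink and a pale spoon bowl at (237,300).

Candidates for the lid: (300,248), (358,200), turquoise (331,265) [look-alike], timer (248,213). I'll compare the two pale ones closely and measure.

```bash
cat > h.py <<'E'
import numpy as np, cv2
from scipy.spatial.transform import Rotation as R
from station import ctrl, optics
def cam(n,o=None):
    p=optics.camera_params(n); K=p["mtx"]
    if n!="wrist": return K,p["extrinsics"]
    o=o or ctrl.get_obs(); T=np.eye(4); T[:3,:3]=R.from_rotvec(o["tool_rot"]).as_matrix(); T[:3,3]=o["tool_pos"]
    return K,T@p["tool_from_camera"]
def plane(K,E,uv,z):
    uv=np.atleast_2d(uv).astype(float); r=np.c_[(uv-K[[0,1],[2,2]])/K[[0,1],[0,1]],np.ones(len(uv))]@E[:3,:3].T
    return E[:3,3]+r*((z-E[2,3])/r[:,2])[:,None]
def pts(K,E,d):
    v,u=np.mgrid[:d.shape[0],:d.shape[1]]
    c=np.stack([(u-K[0,2])/K[0,0]*d,(v-K[1,2])/K[1,1]*d,d],-1); return c@E[:3,:3].T+E[:3,3]
E
python3 - <<'E'
from h import *
z=np.load("pics/scene0.npz"); im,d=z["im"],z["d"]; K,E=cam("scene"); P=pts(K,E,d)
a=cv2.resize(im[180:290,235:395],None,fx=5,fy=5,interpolation=cv2.INTER_CUBIC); cv2.imwrite("pics/crop.png",a[:,:,::-1])
for n,(u,v) in dict(A=(300,248),B=(358,200),turq=(331,265),timer=(248,213),tin=(329,303),open=(327,198),shut=(353,214)).items():
    print(n,im[v,u],P[v,u].round(3),plane(K,E,(u,v),.023).round(3))
im,d=optics.get_image("side"); cv2.imwrite("pics/side0.png",im[:,:,::-1]); np.savez("pics/side0.npz",im=im,d=d); print(cam("side"))
E
```

```text
A [209 196 182] [ 0.431 -0.13   0.024] [[ 0.431 -0.13   0.023]]
B [240 237 221] [ 0.755 -0.111  0.024] [[ 0.755 -0.111  0.023]]
turq [103 192 174] [ 0.469 -0.26   0.022] [[ 0.468 -0.26   0.023]]
timer [114 110 101] [0.382 0.137 0.023] [[0.382 0.137 0.023]]
tin [75 72 62] [ 0.365 -0.362  0.021] [[ 0.365 -0.363  0.023]]
open [148  84  74] [ 0.599 -0.095  0.147] [[ 0.669 -0.017  0.023]]
shut [216 204 189] [ 0.615 -0.214  0.15 ] [[ 0.689 -0.148  0.023]]
(array([[436.78984146,   0.        , 320.3421086 ],
       [  0.        , 436.78984146, 199.42877233],
       [  0.        ,   0.        ,   1.        ]]), array([[ 0.8626089 , -0.19118286,  0.4683535 , -0.04127528],
       [-0.50579763, -0.31014401,  0.80497171, -1.14218639],
       [-0.00863976, -0.93126785, -0.36423282,  0.57773665],
       [ 0.        ,  0.        ,  0.        ,  1.        ]]))
```

View pics/crop.png

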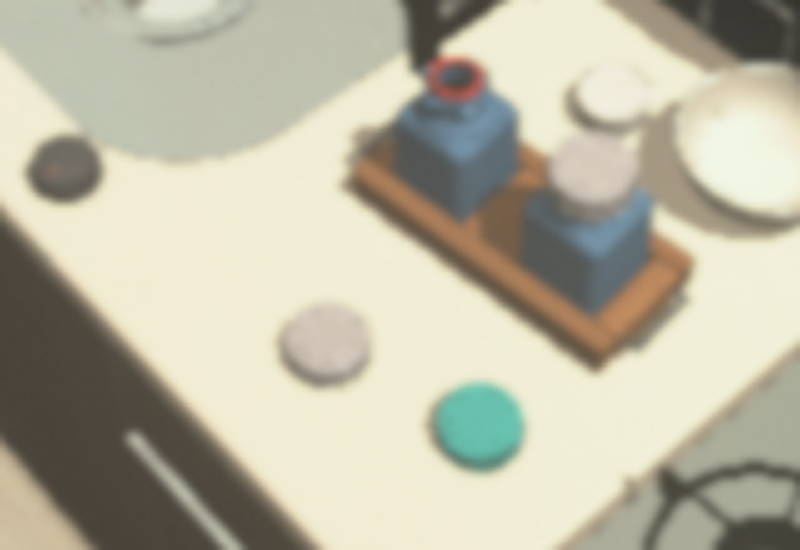

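View pics/side0.png

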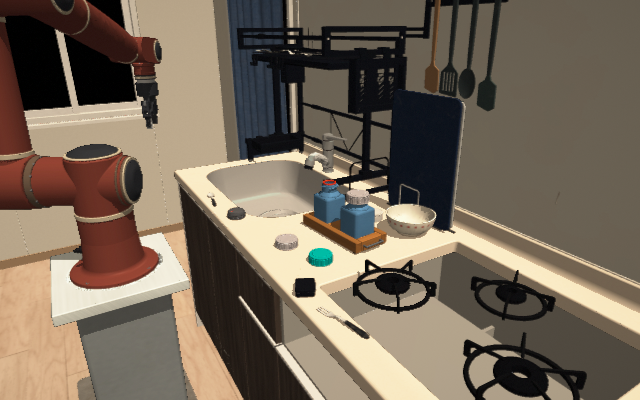

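The crop shows disc A (crop (325,342)) in the same warm grey steel as the shut jar's lid, and in the side view A at (287,242) has ribs. B (crop (612,95)) is plain white, so it's the spice tin. The lid is A. The open jar has the red ring (crop (455,78)). Next I measure the lid and the seal.

```bash
cat >> h.py <<'E'
def togo(target):  # world shift -> tool axes mm
    o=ctrl.get_obs(); M=R.from_rotvec(o["tool_rot"]).as_matrix()
    return (M.T@(np.array(target)-o["tool_pos"])*1000).round(1)
E
python3 - <<'E'
from h import *
for n,lo in (("scene",1),("side",1)):
    z=np.load(f"pics/{n}0.npz"); im,d=z["im"],z["d"]; K,E=cam(n); P=pts(K,E,d)
    r=np.hypot(P[...,0]-.431,P[...,1]+.13)
    m=(r<.05)&(P[...,2]>.019)&(P[...,2]<.03)&(d>0)
    (c,rad)=cv2.minEnclosingCircle(P[m][:,:2].astype(np.float32)); print(n,"lid",m.sum(),P[m].mean(0).round(4),np.round(c,4),round(rad,4))
    hsv=cv2.cvtColor(im,cv2.COLOR_RGB2HSV); red=((hsv[...,0]<8)|(hsv[...,0]>172))&(hsv[...,1]>110)&(abs(P[...,0]-.6)<.06)&(abs(P[...,1]+.095)<.06)&(d>0)
    ys,xs=np.nonzero(red); h=cv2.convexHull(np.c_[xs,ys].astype(np.float32))
    q=plane(K,E,h[:,0],.1475); c,rad=cv2.minEnclosingCircle(q[:,:2].astype(np.float32)); print("seal",red.sum(),P[red].mean(0).round(4),np.round(c,4),round(rad,4))
    m=(np.hypot(P[...,0]-.615,P[...,1]+.214)<.06)&(P[...,2]>.147)&(d>0); c,rad=cv2.minEnclosingCircle(P[m][:,:2].astype(np.float32)); print("shut",m.sum(),P[m].mean(0).round(4),np.round(c,4),round(rad,4))
print(R.from_rotvec(ctrl.get_obs()["tool_rot"]).as_matrix().round(3), togo([.431,-.13,.17]))
E
```

```text
scene lid 171 [ 0.4316 -0.1252  0.023 ] [ 0.4337 -0.1264] 0.0333
seal 13 [ 0.6047 -0.0819  0.1405] [ 0.6043 -0.0804] 0.0198
shut 311 [ 0.6053 -0.1984  0.4409] [ 0.6093 -0.1998] 0.0445
side lid 201 [ 0.4337 -0.1307  0.0234] [ 0.4351 -0.128 ] 0.0326
seal 41 [ 0.6076 -0.0797  0.1473] [ 0.606  -0.0799] 0.0229
shut 169 [ 0.6187 -0.2136  0.1512] [ 0.6229 -0.2101] 0.0355
[[-0.925  0.379 -0.001]
 [ 0.379  0.925 -0.001]
 [ 0.    -0.002 -1.   ]] [-448.2 -581.4   61.2]
```

```bash
python3 -m handwheel '[{"tx":-22.5,"ty":-28},{"tx":-22.5,"ty":-28},{"tx":-22.5,"ty":-28},{"tx":-22.5,"ty":-28},{"tx":-22.5,"ty":-28},{"tx":-22.5,"ty":-28},{"tx":-22.5,"ty":-28},{"tx":-22.5,"ty":-28},{"tx":-22.5,"ty":-28},{"tx":-22.5,"ty":-28},{"tx":-22.5,"ty":-28},{"tx":-22.5,"ty":-28}]' 85 20
python3 -m handwheel '[{"tx":-22.5,"ty":-28},{"tx":-22.5,"ty":-28},{"tx":-22.5,"ty":-28},{"tx":-22.5,"ty":-28},{"tx":-22.5,"ty":-28},{"tx":-22.5,"ty":-28},{"tx":-22.5,"ty":-28},{"tx":-22.5,"ty":-28,"tz":30},{"ty":-10,"tz":30},{}]'
python3 -c "
from h import *
print(togo([.434,-.127,.17]))"
```

```text
[-449.8 -577.4   61.2]$[0]: bad value
$[0]: bad value
```

```bash
python3 -m handwheel '[{"tx":-22.5,"ty":-28,"tz":0,"roll":0}]' 85 20; python3 -m handwheel '[{"tx":-20.0,"ty":-28.0}]'; python3 -m handwheel --help | head -30
```

```text
t: 0.23
tool_pos: [0.2459, 0.5462, 0.2299]
tool_rot: [-0.601, -3.082, -0.0]
contact_force: [0.8, -1.8, 0.8]
opening: 0.0853
grip_force: 0.0$[0]: bad value
invalid input: not JSON, or not a number
```

```bash
python3 -m handwheel '[{"tx":-22.5,"ty":-29,"tz":0,"roll":0},{"tx":-22.5,"ty":-29,"tz":0,"roll":0},{"tx":-22.5,"ty":-29,"tz":0,"roll":0},{"tx":-22.5,"ty":-29,"tz":0,"roll":0},{"tx":-22.5,"ty":-29,"tz":0,"roll":0},{"tx":-22.5,"ty":-29,"tz":0,"roll":0},{"tx":-22.5,"ty":-29,"tz":0,"roll":0},{"tx":-22.5,"ty":-29,"tz":0,"roll":0},{"tx":-22.5,"ty":-29,"tz":0,"roll":0},{"tx":-22.5,"ty":-29,"tz":0,"roll":0}]'
python3 -m handwheel '[{"tx":-22.5,"ty":-29,"tz":0,"roll":0},{"tx":-22.5,"ty":-29,"tz":0,"roll":0},{"tx":-22.5,"ty":-29,"tz":0,"roll":0},{"tx":-22.5,"ty":-29,"tz":0,"roll":0},{"tx":-22.5,"ty":-29,"tz":0,"roll":0},{"tx":-22.5,"ty":-29,"tz":0,"roll":0},{"tx":-22.5,"ty":-29,"tz":10,"roll":0},{"tx":-22.5,"ty":-29,"tz":20,"roll":0},{"tx":0,"ty":0,"tz":30,"roll":0},{"tx":0,"ty":0,"tz":0,"roll":0}]'
python3 -c "
from h import *
print(togo([.434,-.127,.17]),ctrl.get_obs()['q'])"
```

```text
t: 1.07
tool_pos: [0.3452, 0.1886, 0.2311]
tool_rot: [0.606, 3.082, 0.0]
contact_force: [0.7, 0.1, -0.1]
opening: 0.085
grip_force: 0.0
t: 1.9
tool_pos: [0.4206, -0.0929, 0.1653]
tool_rot: [-0.611, -3.071, -0.003]
contact_force: [-1.8, 1.3, -1.9]
opening: 0.0849
grip_force: 0.0
[-25.4 -26.4  -5. ] [-3.90484903e-01 -3.86197703e-01  2.11112108e+00  6.49947650e-05
  1.42779704e+00 -1.56865918e+00]
```

```bash
python3 -m handwheel '[{"tx":-25.5,"ty":-26.5,"tz":0,"roll":0},{"tx":0,"ty":0,"tz":0,"roll":0},{"tx":0,"ty":0,"tz":0,"roll":0}]'
python3 - <<'E'
from h import *
o=ctrl.get_obs(); K,E=cam("wrist",o); im,d=optics.get_image("wrist"); P=pts(K,E,d)
cv2.imwrite("pics/wrist1.png",im[:,:,::-1])
m=(np.hypot(P[...,0]-.434,P[...,1]+.127)<.06)&(P[...,2]>.017)&(P[...,2]<.03)&(d>0)
n,L,S,C=cv2.connectedComponentsWithStats(m.astype(np.uint8)); i=1+S[1:,4].argmax(); m=L==i; print(S[i],C[i])
c,r=cv2.minEnclosingCircle(P[m][:,:2].astype(np.float32)); print(np.round(c,4),r,P[m].mean(0).round(4))
print(togo([c[0],c[1],.03]),o["tool_pos"])
E
```

```text
t: 2.15
tool_pos: [0.4378, -0.1268, 0.1722]
tool_rot: [-0.608, -3.082, -0.0]
contact_force: [0.3, 0.3, 0.2]
opening: 0.0849
grip_force: 0.0
[ 291  148   64   62 3004] [322.49600533 178.47902796]
[ 0.4369 -0.1245] 0.03282354027032852 [ 0.4352 -0.1239  0.023 ]
[  1.4   1.2 142.2] [ 0.43784383 -0.12683073  0.17220084]
```

View pics/wrist1.png

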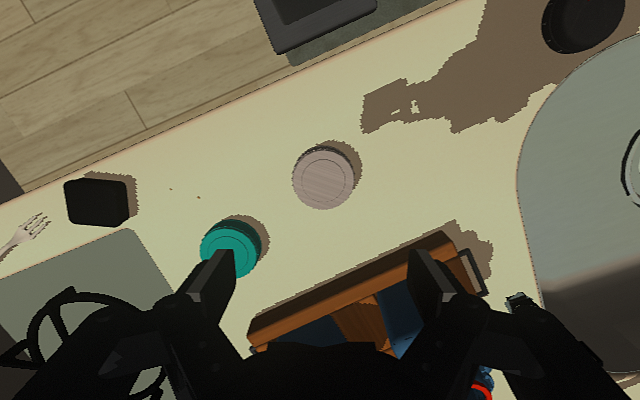

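The lid's at (323,178), centred between the fingers at radius 33 mm and height 23 mm, which matches the description. The turquoise look-alike (231,247) is clear of the fingers, so I descend and grip.

```bash
python3 -m handwheel '[{"tx":1.4,"ty":1.2,"tz":30,"roll":0},{"tx":0,"ty":0,"tz":35,"roll":0},{"tx":0,"ty":0,"tz":35,"roll":0},{"tx":0,"ty":0,"tz":30,"roll":0},{"tx":0,"ty":0,"tz":20,"roll":0},{"tx":0,"ty":0,"tz":14,"roll":0},{"tx":0,"ty":0,"tz":10,"roll":0},{"tx":0,"ty":0,"tz":0,"roll":0},{"tx":0,"ty":0,"tz":0,"roll":0}]'
python3 -m handwheel '[{"tx":0,"ty":0,"tz":0,"roll":0},{"tx":0,"ty":0,"tz":0,"roll":0},{"tx":0,"ty":0,"tz":0,"roll":0},{"tx":0,"ty":0,"tz":0,"roll":0},{"tx":0,"ty":0,"tz":0,"roll":0},{"tx":0,"ty":0,"tz":0,"roll":0}]' 55 70
```

```text
t: 2.95
tool_pos: [0.437, -0.1245, -0.002]
tool_rot: [0.605, 3.082, 0.0]
contact_force: [-0.5, -0.2, -0.1]
opening: 0.0853
grip_force: 0.0
t: 3.45
tool_pos: [0.4384, -0.1257, -0.0003]
tool_rot: [0.606, 3.079, -0.001]
contact_force: [-1.3, 1.8, 6.2]
opening: 0.0614
grip_force: 76.5
```

```bash
python3 -m handwheel '[{"tx":0,"ty":0,"tz":-10,"roll":0},{"tx":0,"ty":0,"tz":-25,"roll":0},{"tx":0,"ty":0,"tz":-35,"roll":0},{"tx":0,"ty":0,"tz":-30,"roll":0},{"tx":0,"ty":0,"tz":0,"roll":0},{"tx":0,"ty":0,"tz":0,"roll":0}]'
python3 - <<'E'
from h import *
o=ctrl.get_obs(); im,d=optics.get_image("wrist"); cv2.imwrite("pics/wrist2.png",im[150:400,160:480,::-1])
im,d=optics.get_image("side"); np.savez("pics/side1.npz",im=im,d=d); K,E=cam("side"); P=pts(K,E,d)
p=E[:3,:3].T@(o["tool_pos"]-E[:3,3]); u=K@p; u=u/u[2]; print(u,o["tool_pos"])
x,y=int(u[0]),int(u[1]); cv2.imwrite("pics/side1.png",cv2.resize(im[y-45:y+35,x-50:x+50],None,fx=6,fy=6,interpolation=cv2.INTER_CUBIC)[:,:,::-1])
E
```

```text
t: 3.95
tool_pos: [0.4384, -0.1259, 0.1005]
tool_rot: [0.606, 3.077, -0.002]
contact_force: [0.1, 0.5, -2.6]
opening: 0.0615
grip_force: 76.4
[285.82901954 212.90350154   1.        ] [ 0.43839906 -0.12593181  0.10051609]
```

View pics/wrist2.png

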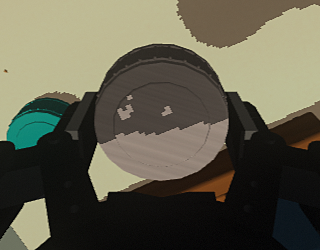

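View pics/side1.png

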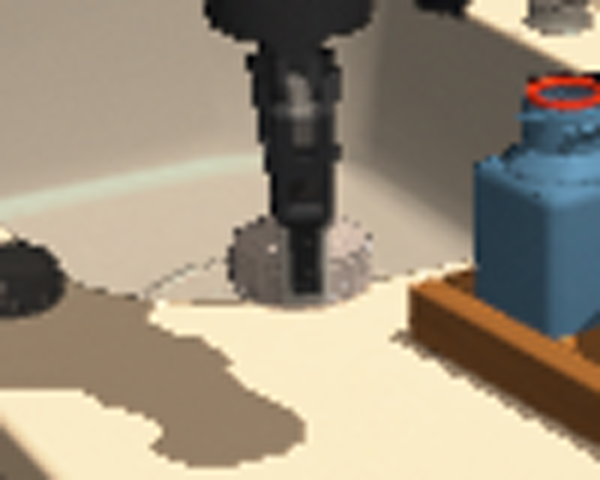

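Wrist crop: the lid sits level and centred between the pads at (162,115). Side crop: the pads cover its full height, and the red seal ring is at (563,92). Next I move so the wrist camera sees the seal to one side of the held lid.

```bash
python3 -m handwheel '[{"tx":0,"ty":0,"tz":-35,"roll":0},{"tx":0,"ty":0,"tz":-35,"roll":0},{"tx":0,"ty":0,"tz":-35,"roll":0},{"tx":0,"ty":0,"tz":-30,"roll":0},{"tx":-32,"ty":0,"tz":0,"roll":0},{"tx":-32,"ty":0,"tz":0,"roll":0},{"tx":-32,"ty":0,"tz":0,"roll":0},{"tx":-32,"ty":3,"tz":0,"roll":0},{"tx":-29,"ty":3,"tz":0,"roll":0},{"tx":0,"ty":0,"tz":0,"roll":0},{"tx":0,"ty":0,"tz":0,"roll":0}]'
cat > seal.py <<'E'
from h import *
import sys
o=ctrl.get_obs(); K,E=cam("wrist",o); im,d=optics.get_image("wrist"); P=pts(K,E,d); hsv=cv2.cvtColor(im,cv2.COLOR_RGB2HSV)
cv2.imwrite(f"pics/{sys.argv[1]}.png",im[:,:,::-1])
red=((hsv[...,0]<8)|(hsv[...,0]>172))&(hsv[...,1]>130)&(hsv[...,2]>60)&(np.hypot(P[...,0]-.606,P[...,1]+.08)<.06)
ys,xs=np.nonzero(red); print(len(xs),xs.min(),xs.max(),ys.min(),ys.max(),P[red].mean(0).round(4),np.median(P[red][:,2]).round(4))
m=red&(P[...,2]>.144)&(P[...,2]<.155); c,r=cv2.minEnclosingCircle(P[m][:,:2].astype(np.float32)); print("depth fit",np.round(c,4),round(r,4))
h=cv2.convexHull(np.c_[xs,ys].astype(np.float32)); q=plane(K,E,h[:,0],.1475); c2,r2=cv2.minEnclosingCircle(q[:,:2].astype(np.float32)); print("ray fit",np.round(c2,4),round(r2,4))
# held lid in tool frame
M=R.from_rotvec(o["tool_rot"]).as_matrix(); Q=(P-o["tool_pos"])@M
t=(np.hypot(Q[...,0],Q[...,1])<.04)&(Q[...,2]>-.045)&(Q[...,2]<-.01)&(d>0)&(np.ptp(im.astype(int),axis=2)<60)&(im.min(2)>60)
zt=np.median(Q[t][:,2]); t&=abs(Q[...,2]-zt)<.003
lc,lr=cv2.minEnclosingCircle(Q[t][:,:2].astype(np.float32)); print("lid tool",np.round(lc,4),round(lr,4),"mean",Q[t].mean(0).round(4),"top z",zt.round(4))
print(o["tool_pos"],M.round(4).tolist())
E
python3 seal.py wrist3
```

```text
t: 4.97
tool_pos: [0.5837, -0.1788, 0.2288]
tool_rot: [-0.606, -3.076, -0.002]
contact_force: [-0.5, -0.5, -1.7]
opening: 0.0611
grip_force: 76.9
909 424 477 160 211 [ 0.6081 -0.0789  0.1468] 0.148
depth fit [ 0.6083 -0.08  ] 0.0213
ray fit [ 0.6078 -0.0793] 0.0212
lid tool [0.0015 0.0006] 0.0324 mean [ 0.0031  0.0002 -0.0235] top z -0.0235
[ 0.5837035  -0.1788368   0.22878079] [[-0.9254, 0.379, -0.0059], [0.379, 0.9254, 0.0026], [0.0065, 0.0001, -1.0]]
```

View pics/wrist3.png

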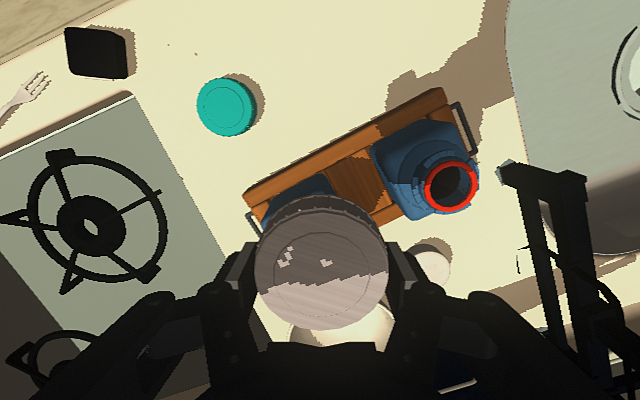

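Seal ring at (450,186): fits give (0.608,-0.080), r 21 mm, z 0.148, as described. The held lid is off the tool axis by about (1.8, 0.4) mm in tool x, y. A dark dish rack stands at right (545,200), so I check its clearance before moving over the jar.

```bash
python3 - <<'E'
from h import *
for n in ("scene","side"):
    z=np.load(f"pics/{n}0.npz"); d=z["d"]; K,E=cam(n); P=pts(K,E,d)
    r=np.hypot(P[...,0]-.609,P[...,1]+.081)
    for lo,hi in ((.16,.25),(.25,.4),(.4,.8)):
        m=(d>0)&(P[...,2]>lo)&(P[...,2]<hi)&(r<.35)
        if m.any(): i=np.argsort(r[m])[:200:40]; print(n,lo,m.sum(),r[m][i].round(3),P[m][i].round(3).tolist()[:3])
print(togo([.6096,-.0808,.2288]),togo([.6096,-.0808,.165]))
E
```

```text
scene 0.16 1241 [0.228 0.237 0.243 0.263 0.267] [[0.81, 0.026, 0.188], [0.815, 0.037, 0.21], [0.815, 0.047, 0.171]]
scene 0.25 3268 [0.139 0.147 0.151 0.157 0.162] [[0.735, -0.023, 0.357], [0.74, -0.014, 0.344], [0.748, -0.021, 0.348]]
scene 0.4 2425 [0.117 0.122 0.124 0.127 0.128] [[0.657, 0.025, 0.513], [0.662, 0.028, 0.584], [0.665, 0.03, 0.518]]
side 0.16 1988 [0.228 0.237 0.24  0.242 0.246] [[0.812, 0.023, 0.229], [0.817, 0.031, 0.243], [0.82, 0.033, 0.208]]
side 0.25 4539 [0.14  0.147 0.15  0.153 0.155] [[0.736, -0.022, 0.388], [0.742, -0.019, 0.381], [0.741, -0.01, 0.374]]
side 0.4 4062 [0.114 0.121 0.123 0.125 0.126] [[0.657, 0.022, 0.536], [0.658, 0.029, 0.505], [0.661, 0.03, 0.519]]
[ 12.6 100.5   0.8] [ 12.3 100.5  64.6]
```

```bash
python3 -m handwheel '[{"tx":3,"ty":25,"tz":0,"roll":0},{"tx":3,"ty":25,"tz":0,"roll":0},{"tx":3,"ty":25,"tz":0,"roll":0},{"tx":3,"ty":25.5,"tz":0,"roll":0},{"tx":0,"ty":0,"tz":25,"roll":0},{"tx":0,"ty":0,"tz":25,"roll":0},{"tx":0,"ty":0,"tz":20,"roll":0},{"tx":0,"ty":0,"tz":0,"roll":0},{"tx":0,"ty":0,"tz":0,"roll":0},{"tx":0,"ty":0,"tz":0,"roll":0}]'
cat > st.py <<'E'
from h import *
o=ctrl.get_obs(); M=R.from_rotvec(o["tool_rot"]).as_matrix()
print("\nt %.2f pos %s F %s T %s q6 %.3f tilt %s toaxis %s grip %.0f open %.4f yaw %.3f"%(o["t"],o["tool_pos"].round(4),o["contact_force"].round(1),o["wrist_torque"].round(3),o["q"][5],M[2,:2].round(4),togo([.6096,-.0808,o["tool_pos"][2]])[:2],o["grip_force"],o["opening"],np.arctan2(M[1,1],M[0,1])))
E
python3 st.py
```

```text
t: 5.85
tool_pos: [0.6112, -0.0816, 0.1638]
tool_rot: [0.607, 3.081, -0.0]
contact_force: [-0.2, 0.5, -1.1]
opening: 0.0613
grip_force: 76.9

t 5.85 pos [ 0.6112 -0.0816  0.1638] F [-0.2  0.5 -1.1] T [ 0.012 -0.04  -0.005] q6 -1.435 tilt [-0.0016  0.0002] toaxis [1.8 0.2] grip 77 open 0.0613 yaw 1.182
```

```bash
python3 -m handwheel '[{"tx":1.5,"ty":0.2,"tz":8,"roll":0},{"tx":0,"ty":0,"tz":8,"roll":0},{"tx":0,"ty":0,"tz":4,"roll":0},{"tx":0,"ty":0,"tz":0,"roll":0},{"tx":0,"ty":0,"tz":0,"roll":0}]'; python3 st.py; python3 -m handwheel '[{"tx":0,"ty":0,"tz":2,"roll":0},{"tx":0,"ty":0,"tz":0,"roll":0}]' | grep -E 'pos|force';  python3 -m handwheel '[{"tx":0,"ty":0,"tz":2,"roll":0},{"tx":0,"ty":0,"tz":0,"roll":0}]' | grep -E 'pos|force'; python3 st.py
```

```text
t: 6.27
tool_pos: [0.6096, -0.0807, 0.1419]
tool_rot: [-0.607, -3.081, -0.0]
contact_force: [-0.2, 0.6, -0.7]
opening: 0.0617
grip_force: 76.9

t 6.27 pos [ 0.6096 -0.0807  0.1419] F [-0.2  0.6 -0.7] T [-0.005 -0.051 -0.071] q6 -1.435 tilt [ 0.001  -0.0001] toaxis [ 0.  -0.1] grip 77 open 0.0617 yaw 1.182
tool_pos: [0.61, -0.0808, 0.1403]
contact_force: [-0.8, 0.4, -2.0]
grip_force: 76.9
tool_pos: [0.6099, -0.0807, 0.1381]
contact_force: [1.2, 0.3, -1.8]
grip_force: 76.9

t 6.60 pos [ 0.6099 -0.0807  0.1381] F [ 1.2  0.3 -1.8] T [ 0.002 -0.005 -0.032] q6 -1.435 tilt [ 0.0003 -0.    ] toaxis [ 0.2 -0.2] grip 77 open 0.0617 yaw 1.182
```

```bash
for k in 1; do python3 -m handwheel '[{"tx":0,"ty":0,"tz":1,"roll":0},{"tx":0,"ty":0,"tz":0,"roll":0}]' >/dev/null; python3 st.py; python3 -m handwheel '[{"tx":0,"ty":0,"tz":1,"roll":0},{"tx":0,"ty":0,"tz":0,"roll":0}]' >/dev/null; python3 st.py; done
```

```text
t 6.77 pos [ 0.6099 -0.0807  0.1372] F [-0.2  0.5 -0.4] T [-0.017  0.009 -0.028] q6 -1.435 tilt [ 0.0002 -0.    ] toaxis [ 0.2 -0.2] grip 77 open 0.0614 yaw 1.182

t 6.93 pos [ 0.6099 -0.0807  0.1362] F [-0.3 -0.  -1. ] T [-0.037  0.049 -0.011] q6 -1.435 tilt [ 0.0002 -0.    ] toaxis [ 0.2 -0.2] grip 77 open 0.0614 yaw 1.182
```

```bash
python3 -m handwheel '[{"tx":0,"ty":0,"tz":1,"roll":0},{"tx":0,"ty":0,"tz":0,"roll":0}]' >/dev/null; python3 st.py; python3 -m handwheel '[{"tx":0,"ty":0,"tz":1,"roll":0},{"tx":0,"ty":0,"tz":0,"roll":0}]' >/dev/null; python3 st.py; python3 -m handwheel '[{"tx":0,"ty":0,"tz":0.7,"roll":0},{"tx":0,"ty":0,"tz":0,"roll":0}]' >/dev/null; python3 st.py
```

```text
t 7.10 pos [ 0.6099 -0.0808  0.1352] F [-0.8  0.8 -1.5] T [-0.025 -0.024  0.011] q6 -1.435 tilt [ 0.0002 -0.0001] toaxis [ 0.2 -0.1] grip 77 open 0.0616 yaw 1.182

t 7.27 pos [ 0.6098 -0.0807  0.1341] F [ 0.7 -0.  -0.8] T [ 0.004 -0.013 -0.021] q6 -1.435 tilt [ 0.0003 -0.0001] toaxis [ 0.2 -0.1] grip 77 open 0.0613 yaw 1.182

t 7.43 pos [ 0.6099 -0.0808  0.1335] F [-0.2  0.1 -0.9] T [-0.017  0.014  0.011] q6 -1.435 tilt [ 0.0001 -0.    ] toaxis [ 0.2 -0.1] grip 77 open 0.0616 yaw 1.182
```

```bash
python3 -m handwheel '[{"tx":0,"ty":0,"tz":1,"roll":0},{"tx":0,"ty":0,"tz":0,"roll":0}]' >/dev/null; python3 st.py; python3 -m handwheel '[{"tx":0,"ty":0,"tz":1,"roll":0},{"tx":0,"ty":0,"tz":0,"roll":0}]' >/dev/null; python3 st.py; python3 -m handwheel '[{"tx":0,"ty":0,"tz":0.7,"roll":0},{"tx":0,"ty":0,"tz":0,"roll":0}]' >/dev/null; python3 st.py
```

```text
t 7.60 pos [ 0.6098 -0.0807  0.1325] F [-0.6 -0.  -1.3] T [ 0.03  -0.004  0.014] q6 -1.435 tilt [ 0.0002 -0.    ] toaxis [ 0.2 -0.2] grip 77 open 0.0613 yaw 1.182

t 7.77 pos [ 0.6098 -0.0808  0.1314] F [ 0.2  0.6 -1.2] T [-0.034 -0.028  0.014] q6 -1.435 tilt [ 0.0003 -0.0001] toaxis [ 0.2 -0.1] grip 77 open 0.0615 yaw 1.182

t 7.93 pos [ 0.6098 -0.0807  0.1308] F [-0.5 -1.1 -1. ] T [-0.044  0.061 -0.024] q6 -1.435 tilt [ 0.0002 -0.    ] toaxis [ 0.2 -0.1] grip 77 open 0.0618 yaw 1.182
```

```bash
python3 -m handwheel '[{"tx":0,"ty":0,"tz":0.7,"roll":0},{"tx":0,"ty":0,"tz":0,"roll":0}]' >/dev/null; python3 st.py; python3 -m handwheel '[{"tx":0,"ty":0,"tz":0.7,"roll":0},{"tx":0,"ty":0,"tz":0,"roll":0}]' >/dev/null; python3 st.py; python3 -m handwheel '[{"tx":0,"ty":0,"tz":0.5,"roll":0},{"tx":0,"ty":0,"tz":0,"roll":0}]' >/dev/null; python3 st.py
```

```text
t 8.10 pos [ 0.6099 -0.0808  0.1301] F [ 0.5 -0.2 -1.2] T [-0.022  0.012 -0.   ] q6 -1.435 tilt [ 0.0001 -0.    ] toaxis [ 0.2 -0.1] grip 77 open 0.0614 yaw 1.182

t 8.27 pos [ 0.6099 -0.0808  0.1294] F [-0.1  0.  -1.2] T [0.088 0.01  0.006] q6 -1.435 tilt [ 0.0002 -0.    ] toaxis [ 0.2 -0.1] grip 77 open 0.0614 yaw 1.182

t 8.43 pos [ 0.61   -0.0808  0.1291] F [ 0.6 -0.3 -0.9] T [0.04 0.03 0.01] q6 -1.435 tilt [-0.0001 -0.    ] toaxis [ 0.3 -0.1] grip 77 open 0.0616 yaw 1.182
```

```bash
python3 -m handwheel '[{"tx":0,"ty":0,"tz":0.5,"roll":0},{"tx":0,"ty":0,"tz":0,"roll":0}]' >/dev/null; python3 st.py; python3 -m handwheel '[{"tx":0,"ty":0,"tz":0.4,"roll":0},{"tx":0,"ty":0,"tz":0,"roll":0}]' >/dev/null; python3 st.py
```

```text
t 8.60 pos [ 0.61   -0.0808  0.1289] F [-0.6 -0.1  0.1] T [0.012 0.169 0.003] q6 -1.435 tilt [-0.0002 -0.    ] toaxis [ 0.4 -0.2] grip 77 open 0.0616 yaw 1.182

t 8.77 pos [ 0.6101 -0.0808  0.1287] F [-2.   0.5  2.2] T [ 0.065  0.188 -0.022] q6 -1.435 tilt [-0.0003  0.    ] toaxis [ 0.4 -0.2] grip 77 open 0.0615 yaw 1.182
```

Contact began at TCP z about 0.129, which is the expected height for resting on the free seal, so the lugs appear to have gone in through a gap. Next I turn clockwise in small steps and watch the moment.

```bash
python3 -m handwheel '[{"tx":0,"ty":0,"tz":0,"roll":0.04},{"tx":0,"ty":0,"tz":0,"roll":0.04},{"tx":0,"ty":0,"tz":0,"roll":0}]' >/dev/null; python3 st.py; python3 -m handwheel '[{"tx":0,"ty":0,"tz":0,"roll":0.04},{"tx":0,"ty":0,"tz":0,"roll":0.04},{"tx":0,"ty":0,"tz":0,"roll":0}]' >/dev/null; python3 st.py;
```

```text
t 9.02 pos [ 0.6104 -0.0809  0.1287] F [ 0.7 -0.2  1.2] T [ 0.062 -0.028 -0.084] q6 -1.354 tilt [-0.0013  0.0004] toaxis [ 0.8 -0.3] grip 77 open 0.0617 yaw 1.101

t 9.27 pos [ 0.6104 -0.0809  0.1287] F [-0.2  0.4  1.7] T [-0.006 -0.055 -0.007] q6 -1.275 tilt [-0.0013  0.0004] toaxis [ 0.7 -0.3] grip 77 open 0.0613 yaw 1.022
```

```bash
python3 -m handwheel '[{"tx":0,"ty":-0.3,"tz":0.2,"roll":0},{"tx":0,"ty":-0.15,"tz":0.1,"roll":0.08},{"tx":0,"ty":0,"tz":0,"roll":0}]' >/dev/null; python3 st.py; python3 -m handwheel '[{"tx":0,"ty":-0.15,"tz":0,"roll":0.08},{"tx":0,"ty":0,"tz":0,"roll":0}]' >/dev/null; python3 st.py;
```

```text
t 9.52 pos [ 0.6102 -0.0813  0.1285] F [0.7 0.3 3. ] T [-0.003 -0.004 -0.083] q6 -1.195 tilt [-0.0012  0.0005] toaxis [0.7 0. ] grip 77 open 0.0618 yaw 0.942

t 9.68 pos [ 0.61   -0.0814  0.1284] F [-0.2 -0.8  3.3] T [ 0.003 -0.039 -0.08 ] q6 -1.117 tilt [-0.001   0.0004] toaxis [0.7 0.2] grip 77 open 0.0613 yaw 0.863
```

```bash
python3 -m handwheel '[{"tx":0,"ty":-0.15,"tz":0.2,"roll":0.08},{"tx":0,"ty":0,"tz":0,"roll":0}]' >/dev/null; python3 st.py; python3 -m handwheel '[{"tx":0,"ty":-0.15,"tz":0,"roll":0.08},{"tx":0,"ty":0,"tz":0,"roll":0}]' >/dev/null; python3 st.py;  python3 -m handwheel '[{"tx":0,"ty":-0.15,"tz":0,"roll":0.08},{"tx":0,"ty":0,"tz":0,"roll":0}]' >/dev/null; python3 st.py
```

```text
t 9.85 pos [ 0.6099 -0.0815  0.1283] F [-0.1  0.6  3.8] T [-0.001  0.046 -0.032] q6 -1.038 tilt [-0.001   0.0005] toaxis [0.8 0.3] grip 77 open 0.0615 yaw 0.784

t 10.02 pos [ 0.6098 -0.0816  0.1283] F [0.1 0.1 3.2] T [ 0.001 -0.003 -0.111] q6 -0.958 tilt [-0.0009  0.0006] toaxis [0.8 0.4] grip 77 open 0.0614 yaw 0.704

t 10.18 pos [ 0.6096 -0.0817  0.1282] F [-0.2  0.2  4.7] T [-0.045 -0.004 -0.053] q6 -0.879 tilt [-0.0008  0.0006] toaxis [0.8 0.5] grip 78 open 0.0614 yaw 0.625
```

```bash
python3 -m handwheel '[{"tx":0,"ty":-0.15,"tz":0.1,"roll":0.08},{"tx":0,"ty":0,"tz":0,"roll":0}]' >/dev/null; python3 st.py; python3 -m handwheel '[{"tx":0,"ty":-0.15,"tz":0,"roll":0.08},{"tx":0,"ty":0,"tz":0,"roll":0}]' >/dev/null; python3 st.py;  python3 -m handwheel '[{"tx":0,"ty":-0.15,"tz":0,"roll":0.08},{"tx":0,"ty":0,"tz":0,"roll":0}]' >/dev/null; python3 st.py
```

```text
t 10.35 pos [ 0.6096 -0.0818  0.1282] F [-0.6  1.1  4.5] T [ 0.001 -0.044 -0.038] q6 -0.799 tilt [-0.0008  0.0007] toaxis [0.8 0.6] grip 78 open 0.0617 yaw 0.545

t 10.52 pos [ 0.6093 -0.0818  0.128 ] F [0.2 0.8 5.1] T [ 0.1   -0.041 -0.054] q6 -0.720 tilt [-0.0004  0.0006] toaxis [0.7 0.7] grip 78 open 0.0614 yaw 0.465

t 10.68 pos [ 0.6089 -0.0816  0.1278] F [ 0.2 -0.2  4.9] T [ 0.11  -0.018 -0.085] q6 -0.640 tilt [0.0002 0.0002] toaxis [0.5 0.9] grip 78 open 0.0615 yaw 0.385
```

```bash
python3 -m handwheel '[{"tx":0,"ty":-0.1,"tz":0.1,"roll":0.06},{"tx":0,"ty":0,"tz":0,"roll":0}]' >/dev/null; python3 st.py; python3 -m handwheel '[{"tx":0,"ty":-0.1,"tz":0.1,"roll":0.06},{"tx":0,"ty":0,"tz":0,"roll":0}]' >/dev/null; python3 st.py;  python3 -m handwheel '[{"tx":0,"ty":-0.1,"tz":0.1,"roll":0.06},{"tx":0,"ty":0,"tz":0,"roll":0}]' >/dev/null; python3 st.py
```

```text
t 10.85 pos [ 0.6087 -0.0815  0.1275] F [-0.1  2.2  5.1] T [ 0.236  0.075 -0.139] q6 -0.580 tilt [ 0.0006 -0.0001] toaxis [0.4 1. ] grip 78 open 0.0612 yaw 0.326

t 11.02 pos [ 0.6085 -0.0814  0.1273] F [-0.2  2.7  4.8] T [ 0.379  0.173 -0.176] q6 -0.520 tilt [ 0.001  -0.0003] toaxis [0.3 1.2] grip 78 open 0.0618 yaw 0.265

t 11.18 pos [ 0.6084 -0.0813  0.127 ] F [-0.4  2.6  4.1] T [ 0.509  0.147 -0.236] q6 -0.460 tilt [ 0.0013 -0.0005] toaxis [0.2 1.3] grip 78 open 0.0615 yaw 0.205
```

The moment is now building at about 0.24 N m and the lid has been drawn down roughly 2 mm since it touched the seal. I ease off the small side force and take steadier readings at rest.

```bash
python3 -m handwheel '[{"tx":0.3,"ty":0,"tz":0,"roll":0}]' >/dev/null; python3 st.py; for i in 1 2 3 4; do python3 -m handwheel '[{"tx":0,"ty":0,"tz":0,"roll":0}]' >/dev/null; python3 st.py; done
```

```text
t 11.27 pos [ 0.6083 -0.0813  0.127 ] F [0.4 2.4 4.7] T [ 0.325  0.096 -0.203] q6 -0.460 tilt [ 0.0007 -0.0005] toaxis [0.2 1.3] grip 78 open 0.0616 yaw 0.206

t 11.35 pos [ 0.6083 -0.0813  0.127 ] F [-0.4  3.   4. ] T [ 0.476  0.195 -0.158] q6 -0.459 tilt [ 0.0007 -0.0005] toaxis [0.3 1.3] grip 78 open 0.0611 yaw 0.205

t 11.43 pos [ 0.6083 -0.0813  0.127 ] F [-0.3  4.2  2.8] T [ 0.53   0.172 -0.165] q6 -0.458 tilt [ 0.0008 -0.0005] toaxis [0.3 1.3] grip 78 open 0.0614 yaw 0.204

t 11.52 pos [ 0.6083 -0.0814  0.127 ] F [-0.2  4.3  3.7] T [ 0.589  0.201 -0.108] q6 -0.458 tilt [ 0.0007 -0.0005] toaxis [0.3 1.3] grip 78 open 0.0618 yaw 0.203

t 11.60 pos [ 0.6083 -0.0813  0.127 ] F [-1.   4.1  3.2] T [ 0.62   0.174 -0.087] q6 -0.457 tilt [ 0.0007 -0.0005] toaxis [0.3 1.3] grip 78 open 0.0611 yaw 0.203
```

```bash
sed -i 's/print("\\nt/print("\\neff",o["effort"][[0,5]].round(3),"t/' st.py; python3 st.py; for i in 1 2; do python3 -m handwheel '[{"tx":0,"ty":0,"tz":0,"roll":0}]' >/dev/null; python3 st.py; done;  python3 -m handwheel '[{"tx":0,"ty":0,"tz":0.1,"roll":0.03}]' >/dev/null; python3 st.py; for i in 1 2 3; do python3 -m handwheel '[{"tx":0,"ty":0,"tz":0,"roll":0}]' >/dev/null; python3 st.py; done
```

```text
eff [-2.438 -0.11 ] t 11.60 pos [ 0.6083 -0.0813  0.127 ] F [-1.   4.1  3.2] T [ 0.62   0.174 -0.087] q6 -0.457 tilt [ 0.0007 -0.0005] toaxis [0.3 1.3] grip 78 open 0.0611 yaw 0.203

eff [-2.568 -0.101] t 11.68 pos [ 0.6083 -0.0813  0.127 ] F [-0.9  3.2  4.5] T [ 0.622  0.237 -0.076] q6 -0.457 tilt [ 0.0007 -0.0005] toaxis [0.3 1.3] grip 78 open 0.0615 yaw 0.203

eff [-2.692 -0.094] t 11.77 pos [ 0.6083 -0.0813  0.127 ] F [-0.7  4.8  2.8] T [ 0.666  0.227 -0.062] q6 -0.457 tilt [ 0.0007 -0.0005] toaxis [0.3 1.3] grip 78 open 0.0620 yaw 0.202

eff [-3.752  0.102] t 11.85 pos [ 0.6083 -0.0812  0.1269] F [-1.1  5.5  3.6] T [0.859 0.195 0.536] q6 -0.428 tilt [ 0.0008 -0.0007] toaxis [0.2 1.4] grip 77 open 0.0614 yaw 0.173

eff [-2.756  0.007] t 11.93 pos [ 0.6083 -0.0813  0.1269] F [-0.8  4.3  3.6] T [ 0.672  0.194 -0.142] q6 -0.426 tilt [ 0.0007 -0.0006] toaxis [0.3 1.3] grip 77 open 0.0613 yaw 0.172

eff [-2.925 -0.097] t 12.02 pos [ 0.6083 -0.0813  0.1269] F [0.2 4.7 3.7] T [ 0.774  0.289 -0.119] q6 -0.427 tilt [ 0.0007 -0.0005] toaxis [0.3 1.3] grip 77 open 0.0612 yaw 0.172

eff [-2.972 -0.104] t 12.10 pos [ 0.6083 -0.0813  0.1269] F [-0.7  4.8  2.4] T [ 0.78   0.246 -0.124] q6 -0.427 tilt [ 0.0008 -0.0006] toaxis [0.2 1.4] grip 77 open 0.0614 yaw 0.173
```

```bash
for i in 1; do python3 -m handwheel '[{"tx":0.1,"ty":0,"tz":0,"roll":0.01}]' >/dev/null; python3 st.py;  python3 -m handwheel '[{"tx":0.1,"ty":0,"tz":0.05,"roll":0.01}]' >/dev/null; python3 st.py; python3 -m handwheel '[{"tx":0.1,"ty":0,"tz":0.05,"roll":0.01}]' >/dev/null; python3 st.py;  python3 -m handwheel '[{"tx":0,"ty":0,"tz":0,"roll":0}]' >/dev/null; python3 st.py; done
```

```text
eff [-3.298  0.205] t 12.18 pos [ 0.6083 -0.0813  0.1269] F [-0.6  4.7  4.3] T [0.7   0.236 0.353] q6 -0.417 tilt [ 0.0006 -0.0006] toaxis [0.2 1.4] grip 77 open 0.0615 yaw 0.163

eff [-3.424  0.472] t 12.27 pos [ 0.6083 -0.0812  0.1269] F [-0.8  4.   3.8] T [0.7   0.283 0.536] q6 -0.407 tilt [ 0.0002 -0.0007] toaxis [0.2 1.3] grip 77 open 0.0613 yaw 0.154

eff [-3.307  0.447] t 12.35 pos [ 0.6083 -0.0812  0.1268] F [0.2 4.4 3.2] T [0.727 0.281 0.572] q6 -0.397 tilt [ 0.0001 -0.0006] toaxis [0.2 1.3] grip 77 open 0.0614 yaw 0.143

eff [-3.069  0.321] t 12.43 pos [ 0.6083 -0.0811  0.1268] F [-0.8  5.3  2.1] T [0.76  0.288 0.334] q6 -0.396 tilt [ 0.0002 -0.0006] toaxis [0.2 1.3] grip 77 open 0.0619 yaw 0.142
```

```bash
for i in 1 2 3; do python3 -m handwheel '[{"tx":0,"ty":0,"tz":0,"roll":0}]' >/dev/null; python3 st.py; done
```

```text
eff [-3.21   0.298] t 12.52 pos [ 0.6083 -0.0812  0.1268] F [-1.8  4.8  2.6] T [0.754 0.287 0.25 ] q6 -0.396 tilt [ 0.0004 -0.0005] toaxis [0.2 1.3] grip 77 open 0.0617 yaw 0.142

eff [-3.269  0.296] t 12.60 pos [ 0.6083 -0.0812  0.1268] F [-1.9  4.9  2.2] T [0.768 0.283 0.298] q6 -0.396 tilt [ 0.0004 -0.0005] toaxis [0.2 1.3] grip 77 open 0.0613 yaw 0.142

eff [-3.285  0.297] t 12.68 pos [ 0.6083 -0.0812  0.1268] F [-0.6  4.4  2.6] T [0.753 0.325 0.279] q6 -0.396 tilt [ 0.0004 -0.0006] toaxis [0.2 1.4] grip 77 open 0.0618 yaw 0.142
```

Turning moment is 0.55 N m and rest moment 0.28 N m. Both are slightly above the snug band, so I back off a little and check with a tiny tightening turn.

```bash
python3 -m handwheel '[{"tx":0.2,"ty":0,"tz":-0.1,"roll":-0.035},{"tx":0.2,"ty":0,"tz":-0.1,"roll":-0.035},{"tx":0,"ty":0,"tz":0,"roll":0}]' >/dev/null; python3 st.py;  python3 -m handwheel '[{"tx":0,"ty":0,"tz":0,"roll":0.01}]' >/dev/null; python3 st.py; python3 -m handwheel '[{"tx":0,"ty":0,"tz":0,"roll":0.01}]' >/dev/null; python3 st.py;  python3 -m handwheel '[{"tx":0,"ty":0,"tz":0,"roll":0.01}]' >/dev/null; python3 st.py; for i in 1 2 3; do python3 -m handwheel '[{"tx":0,"ty":0,"tz":0,"roll":0}]' >/dev/null; python3 st.py; done
```

```text
eff [-0.921  0.17 ] t 12.93 pos [ 0.6084 -0.0819  0.1271] F [-1.3  1.   2.2] T [0.113 0.339 0.282] q6 -0.466 tilt [-0.0018 -0.0005] toaxis [0.8 1.4] grip 77 open 0.0615 yaw 0.212

eff [-0.895  0.241] t 13.02 pos [ 0.6083 -0.0817  0.1271] F [-1.3  0.3  1.7] T [0.082 0.294 0.436] q6 -0.455 tilt [-0.0014 -0.0005] toaxis [0.7 1.4] grip 77 open 0.0615 yaw 0.201

eff [-0.652  0.304] t 13.10 pos [ 0.6083 -0.0816  0.1271] F [-0.5  0.7  0.9] T [0.042 0.27  0.439] q6 -0.444 tilt [-0.0011 -0.0006] toaxis [0.5 1.4] grip 77 open 0.0613 yaw 0.191

eff [-0.432  0.345] t 13.18 pos [ 0.6083 -0.0815  0.127 ] F [-0.7  0.   1.4] T [-0.077  0.271  0.457] q6 -0.434 tilt [-0.0009 -0.0006] toaxis [0.4 1.4] grip 77 open 0.0618 yaw 0.181

eff [0.239 0.27 ] t 13.27 pos [ 0.6083 -0.0815  0.127 ] F [-0.8 -0.2  1.2] T [-0.112  0.211  0.223] q6 -0.434 tilt [-0.0009 -0.0005] toaxis [0.4 1.4] grip 77 open 0.0615 yaw 0.181

eff [0.525 0.227] t 13.35 pos [ 0.6083 -0.0814  0.127 ] F [-0.4 -1.3  0.1] T [-0.227  0.222  0.174] q6 -0.435 tilt [-0.0008 -0.0005] toaxis [0.4 1.4] grip 77 open 0.0617 yaw 0.181

eff [0.816 0.216] t 13.43 pos [ 0.6083 -0.0814  0.127 ] F [-0.7 -2.2  0.7] T [-0.318  0.241  0.205] q6 -0.435 tilt [-0.0008 -0.0005] toaxis [0.4 1.4] grip 77 open 0.0615 yaw 0.182
```

Turning is now 0.44–0.46 N m and rest about 0.20 N m, both in the snug band with almost no side or axial load. Releasing and lifting off.

```bash
python3 -m handwheel '[{"tx":0,"ty":0,"tz":0,"roll":0},{"tx":0,"ty":0,"tz":0,"roll":0},{"tx":0,"ty":0,"tz":0,"roll":0},{"tx":0,"ty":0,"tz":0,"roll":0},{"tx":0,"ty":0,"tz":0,"roll":0},{"tx":0,"ty":0,"tz":0,"roll":0}]' 85 20; python3 st.py; python3 -m handwheel '[{"tx":0,"ty":0,"tz":-5,"roll":0},{"tx":0,"ty":0,"tz":-15,"roll":0},{"tx":0,"ty":0,"tz":-25,"roll":0},{"tx":0,"ty":0,"tz":-30,"roll":0},{"tx":0,"ty":0,"tz":-30,"roll":0},{"tx":0,"ty":0,"tz":0,"roll":0},{"tx":0,"ty":0,"tz":0,"roll":0}]'
python3 - <<'E'
from h import *
o=ctrl.get_obs(); K,E=cam("wrist",o); im,d=optics.get_image("wrist"); P=pts(K,E,d); cv2.imwrite("pics/wrist4.png",im[:,:,::-1])
for n,(x,y) in dict(mine=(.608,-.08),shut=(.62,-.21)).items():
    m=(np.hypot(P[...,0]-x,P[...,1]-y)<.045)&(P[...,2]>.142)&(P[...,2]<.165)&(d>0)
    if m.sum()<50: continue
    q=P[m]; A=np.c_[q[:,:2]-q[:,:2].mean(0),np.ones(len(q))]; c=np.linalg.lstsq(A,q[:,2],rcond=None)[0]
    print(n,m.sum(),q.mean(0).round(4),"slope",c[:2].round(4),np.round(cv2.minEnclosingCircle(q[:,:2].astype(np.float32))[0],4))
E
```

```text
t: 13.93
tool_pos: [0.6086, -0.0809, 0.1274]
tool_rot: [2.01, 2.414, 0.0]
contact_force: [-0.3, -0.0, 1.0]
opening: 0.0852
grip_force: 0.0

eff [-0.002  0.001] t 13.93 pos [ 0.6086 -0.0809  0.1274] F [-0.3 -0.   1. ] T [-0.027  0.055  0.026] q6 -0.435 tilt [0.     0.0003] toaxis [-0.1  1. ] grip 0 open 0.0852 yaw 0.182
t: 14.52
tool_pos: [0.61, -0.0813, 0.2361]
tool_rot: [2.007, 2.41, 0.004]
contact_force: [0.3, -0.2, -0.9]
opening: 0.085
grip_force: 0.0
mine 4642 [ 0.6069 -0.0782  0.1504] slope [-0.0056 -0.0232] [ 0.6073 -0.0805]
shut 2783 [ 0.6211 -0.1993  0.1504] slope [ 0.0092 -0.0748] [ 0.6224 -0.2077]
```

View pics/wrist4.png

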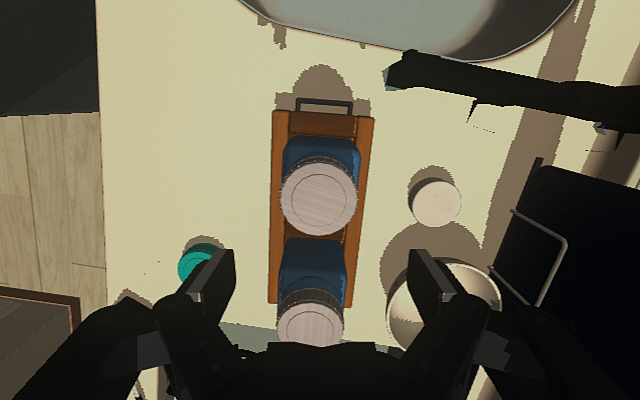

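The lid at (318,199) sits centred on the jar, with its top at 0.1504 m. That's about 2.1 mm of seal squeeze, roughly 21 N, and the same measured height as the other lid. Nothing else has moved and the gripper is clear.

```bash
python3 -c "
from station import ctrl
print(ctrl.finish_job())"
```

```text
the job is handed in; nothing more can be done
None
```

The steel lid is screwed onto the open jar at about 0.45 N m while turning and about 0.2 N m at rest (roughly 21 N on the seal by height), after a brief overshoot to about 0.55 N m that I backed off; it is released, nothing else was moved, and the job was handed in at about 14.6 s.

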